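# Hold a tube rack seated on the rack scanner

## Robot

A 6-joint arm with a two-finger parallel gripper is mounted at the origin on the work surface. World frame = base frame: x ahead of the robot, y to its left, z up, the work surface at z = 0. Lengths are in m, angles in degrees, forces in N, time in s.
With the tool pointing down it reaches from about 0.35 to 0.8 m from the base axis. Payload 7.3 kg.
Tool frame: the origin (TCP) lies between the finger pads; the fingertips stand env.tcp_to_tips ahead of it and the grasp point (between the pads) lies 5 mm behind it (env.tcp_to_tips is the distance from the TCP to the fingertips, in m); z points along the fingers, y is the direction in which the jaws open and shut (so a half turn about z gives the same grasp; the last joint's range is limited). The gripper opens to 85 mm and grips with 20 to 120 N. Pads are 22 mm wide; open, the fingers measure 114 mm over their backs; the gripper's body (76 mm by 85 mm) begins 54 mm behind the grasp point. The pads swing forward as they close: fully open they stand 13 mm farther back than shut.
Start: joints at [-71.448, 19.595, 87.324, -0, 73.075, -8.365], TCP at [0.238, -0.468, 0.245] pointing down, gripper open.
Joint ranges: [-145.02, 145.02], [-44.19, 115.74], [2.07, 154.8], [-57.11, 237.11], [16.16, 152.29], [-177.93, 177.93]. Speed limits (degrees/s): [147.25, 147.25, 180, 180, 180, 180].

## Interface

Orientations are given as [roll, pitch, yaw] about the fixed x, y, z axes, in that order (R = Rz(yaw) Ry(pitch) Rx(roll)).
In Python, from rig import env gives the robot as it stands.
- The arm moves only by the shell command python3 -m handwheel 'ROWS' [FORCE]. ROWS is text: rows parted by semicolons, each of 5 numbers parted by spaces: the closure, from -1 (fully open) to 1 (shut), then the shift along the tool's x, y, z in m, then the turn about the tool's z in rad. In form: hand dx dy dz turn; .... A call has 1 to 10 rows; each row shifts and turns the commanded pose from where the row before left it, along the tool's axes as they then stand; what a row does not reach is not made up. A row lasts 1/10 s, in which the tool goes at most 50 mm and 8.59 degrees, less where a joint would pass 70% of its speed; a pose out of reach is approached as far as the arm can. A call is refused whole if a number of a shift passes 0.05 or a number of a turn 0.15, either way. A call with a gripper value outside its range is refused whole. The fingers move at their own pace and stop on an object; FORCE is the grip in N (left out, the last holds). Time passes only in rows, so rows that do not move let the fingers close. It gives the time, the measured TCP pose, the force and the opening at its end, in the units of the state.
- env.get_state(): the state, without advancing time (a new reading comes with each control period).
- env.snapshot(name): name is "scene" or "top" or "wrist"; returns a dict with "pixels" (420x560x3 uint8, blue, green, red), "fx", "fy", "cx", "cy" (pixels), "pose" (4x4, takes a point from camera to world coordinates). Camera axes: x right, y down, z forward; pixel columns grow to the right and rows downward; lengths in m; the calibration is good to about 2 mm. A picture is of the moment at which its call begins. There is no depth.
- env.finish_job(): hands the job in, once; it reports no verdict.
The state is a dict: "time_s": time; "q": joint angles; "qvel": joint speeds; "joint_torque": joint torques, N m; "ee_pos": TCP position; "orientation": TCP orientation; "force": force on the tool from outside, world axes, zero at the start; "torque": the same for the moment, N m; "width": opening from 0.0 (shut) to 1.0 (fully open).
Only numpy, scipy, OpenCV 4.12 (cv2) and the standard library are available. Lean on these libraries where they do the work, as an engineer would, in place of code of your own. Each camera call takes 0.05 s, during which the arm holds its last target. There are 200 camera calls.

## Task

Clear the calibration block off the rack scanner: stand it upright in the open drawer of the unit beside the scanner, let go and slide the drawer fully shut. Then set the blue tube rack on the scanner's window with its sloping label side facing away from the metal fence and its end up against the orange stop block, and with one firm diagonal push press it back against the fence and down on the window at the same time. Finish while still holding that push, and leave the green tip box, the amber bottle and the vial where they stand.

Things in the scene. Friction and masses are not known exactly. Their poses are not given: they have to be found in the camera images.
- scanner: Grey bench-top rack scanner, 180 (x) x 220 (y) x 50 mm, fixed to the bench. Origin: centre of its underside, z up. Its +x side carries the fence, its -x side is the front; its +y end carries the stop block. A flat window plate forms the top, 50 mm above the bench.
- window: The scanner's top plate on which the rack stands: dark glass, smooth (friction about 0.25), flat, level, 148 (x) x 210 (y) x 6 mm, upper face 50 mm above the bench, 6 mm above this origin; it ends at the fence. In the scanner's frame it spans x -88 to +60 mm and y -105 to +105 mm.
- fence: Aluminium fence, a straight bar 15 mm thick and 210 mm long (y) that stands 18 mm above the window along its +x edge. Axes as the scanner's. Origin: middle of the fence's length on the face that the rack bears against, 6 mm below the window's upper face. It cannot move.
- stop_block: Orange stop block fixed on the window, 60 (x) x 18 (y) x 18 mm high, beside the fence at the scanner's +y end. Axes as the scanner's. Origin: bottom centre of its -y face, which the rack's end goes up against. It cannot move.
- corner (a point): The corner where fence face, stop block face and window's upper face meet; axes as the scanner's (x into the fence, y into the stop block, z up). A fully seated rack has its origin at x -28, y -60, z 0 mm here.
- rack: Blue tube rack, solid, about 0.3 kg, 56 (x) x 120 (y) x 50 mm high, red and yellow caps 10 mm higher (none beyond x -7 mm). Origin: centre of its underside, z up. Front (-x): upright to 30 mm height, then a 45 degree slope with white label from x -28, z 30 to x -8, z 50 mm. Back (+x): flat upright wall. Starts on the bench; grip it across its 56 mm, low down.
- rack_label (a point): Middle of the rack's sloping label face, at x -18, y 0, z 40 mm in the rack's frame; a diagonal push here, towards the fence and down at 45 degrees, presses the rack both ways. Axes as the rack's.
- cal_block: Calibration block, about 90 g: grey slab 60 (x) x 45 (y) x 14 mm with a white top, and on it a black upright grip tab 32 (x) x 12 (y) mm that rises from 14 to 42 mm height. Origin: centre of its underside, z up. It starts standing on the scanner's window.
- unit_drawer0 (a joint): Drawer of the white unit: how far it is pulled out, in m. 0 = fully shut, 0.134 = fully out. It slides with about 1 N of friction and stays where it is left; pushing the blue front or the handle towards the unit shuts it.
- unit: White drawer unit, 200 (x) x 170 (y) x 90 mm high, fixed to the bench, with one blue-fronted drawer. Origin: centre of its underside, z up. The drawer slides out along the unit's -x direction.
- unit_drawer0_handle (a point): Middle of the drawer's steel bar handle (11 mm thick, about 96 mm long along y), 52 mm above the bench, 35 mm in front of the blue front, moving with the drawer. Axes as the unit's.
- drawer_mid (a point): Point on the drawer's inner floor, 22 mm above the bench, moving with the drawer, axes as the unit's; about the middle of the part open to the sky at the start. The inside reaches from x -47 (behind the front) to +107 mm and y -64 to +64 mm here, walls 46 mm high. At the start what lies beyond about x +50 mm is under the unit's top.
- tip_box: Bystander: green tip box with clear lid, 80 x 115 x 57 mm, loose. Origin: centre of its underside.
- bottle: Bystander: amber bottle, 52 mm across, 110 mm high, loose. Origin: centre of its underside.
- vial: Bystander: small clear vial, 34 mm across, 55 mm high, loose. Origin: centre of its underside.

How it is judged:
By the outcome, as a careful person would: the job done as asked, in the order asked, and still so for the second after the job is handed in, while the arm keeps its last pose, push and grip.
It also fails if it takes over 72 s, if anything falls off the work surface, if the arm or the gripper's body presses on something with over 40 N, if the wrist force passes 120 N, or if a joint passes its speed limit or range.

## Working session

There is one attempt and no reset: what is moved stays moved. The work goes in short steps, Python scripts to look and compute and a shell command to move; the robot and the scene stay as the last step left them, time stands still between calls to the robot, and variables do not carry over. Pictures are saved under pics/ and viewed, about 8 in all and at most 12, crops included, and the job is handed in when it is done.

```bash
ls; mkdir -p pics
cat > h.py <<'E'
import numpy as np, cv2
from rig import env
from scipy.spatial.transform import Rotation as R
def snap(n,f):
    s=env.snapshot(n); cv2.imwrite('pics/'+f+'.png',s['pixels']); np.savez('pics/'+f+'.npz',**{k:np.array(v) for k,v in s.items()}); return s
def ray(s,u,v,z):
    P=np.array(s['pose']); d=P[:3,:3]@np.array([(u-s['cx'])/s['fx'],(v-s['cy'])/s['fy'],1.]); o=P[:3,3]
    return o+d*(z-o[2])/d[2]
def proj(s,p):
    P=np.array(s['pose']); c=P[:3,:3].T@(np.array(p)-P[:3,3]); return np.array([s['fx']*c[0]/c[2]+s['cx'],s['fy']*c[1]/c[2]+s['cy']])
E
python3 - <<'E'
from h import *
for n in ('top','scene'):
    s=snap(n,n+'0'); print(n,s['fx'],s['fy'],s['cx'],s['cy'],np.round(s['pose'],3).tolist())
print(env.get_state(),env.tcp_to_tips)
E
```

```text
pics
top 483.09611608760605 483.09611608760605 279.2182684856591 209.78662574091987 [[-0.001, -0.994, 0.113, 0.411], [-1.0, 0.002, 0.009, 0.008], [-0.01, -0.113, -0.994, 1.267], [0.0, 0.0, 0.0, 1.0]]
scene 477.0281556827263 477.0281556827263 284.4487466081099 210.10267507749566 [[0.873, 0.31, -0.377, 0.918], [0.488, -0.545, 0.682, -0.629], [0.006, -0.779, -0.627, 0.665], [0.0, 0.0, 0.0, 1.0]]
{'time_s': 0.1, 'q': array([-7.14483612e+01,  1.96331415e+01,  8.73720817e+01, -2.49017114e-03,
        7.30756318e+01, -8.36676072e+00]), 'qvel': array([-0.103359  , -0.06010302, -0.07707238, -0.00486068, -0.03442827,
        0.09376693]), 'joint_torque': array([ 1.18300522e-03, -4.34449339e+01, -2.46491110e+01, -2.72997713e-04,
        4.61604286e-03, -3.59030011e-06]), 'ee_pos': array([ 0.23756279, -0.46778727,  0.24468716]), 'orientation': array([-1.79919659e+02, -9.40917691e-03,  2.69191195e+01]), 'force': array([ 0.52444151,  0.64170881, -0.31911911]), 'torque': array([0.04031775, 0.01025033, 0.06462532]), 'width': 0.9982395465815768} 0.014
```

View pics/top0.png

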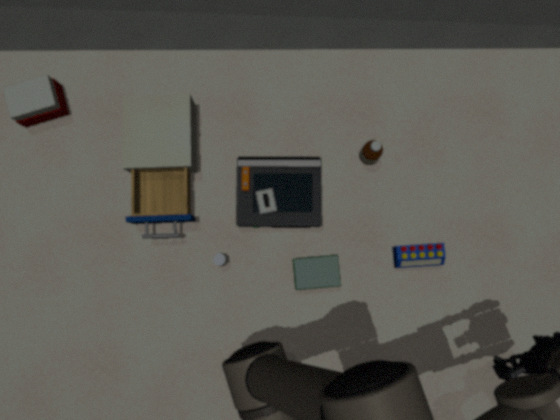

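View pics/scene0.png

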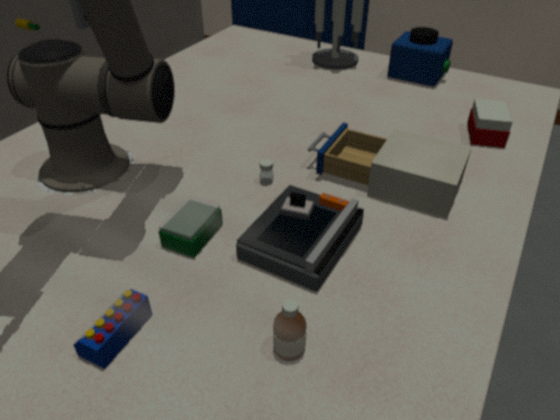

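Top view: unit and drawer (125–193, 100–238), scanner (237–321, 157–227), block (266, 201), rack (419, 255), tip box (317, 272), vial (221, 259), bottle (372, 151). I'll enlarge it to measure.

Run:
```python
from h import *
im=cv2.imread('pics/top0.png')[85:305,115:455]
im=cv2.convertScaleAbs(cv2.resize(im,None,fx=2.35,fy=2.35,interpolation=cv2.INTER_CUBIC),alpha=2.2,beta=10)
cv2.imwrite('pics/c1.png',im)
```

```text
(no output)
```

View pics/c1.png

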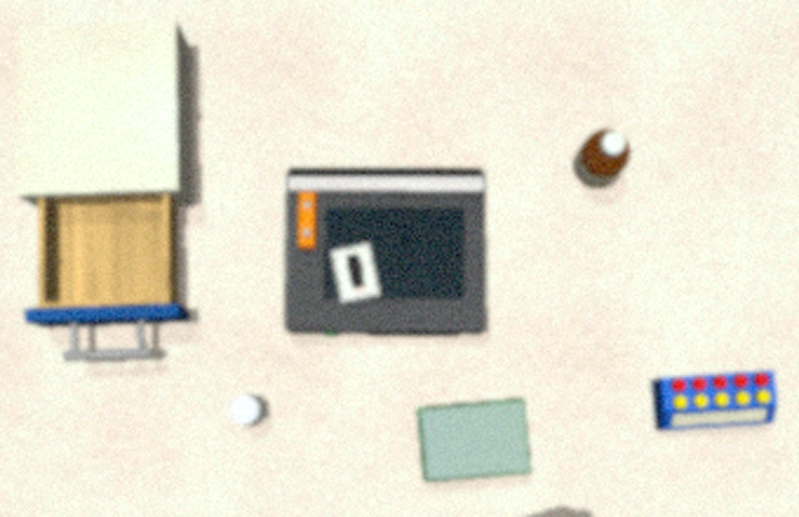

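```bash
cat > m.py <<'E'
from h import *
s=dict(np.load('pics/top0.npz')); im=s['pixels']; big=cv2.resize(im,None,fx=4,fy=4,interpolation=cv2.INTER_CUBIC)
hsv=cv2.cvtColor(big,cv2.COLOR_BGR2HSV)
def rect(name,m,roi,z):
    mm=np.zeros_like(m); x0,y0,x1,y1=[4*k for k in roi]; mm[y0:y1,x0:x1]=m[y0:y1,x0:x1]
    mm=cv2.morphologyEx(mm,cv2.MORPH_OPEN,np.ones((5,5)))
    c=cv2.findContours(mm,0,2)[0]; c=max(c,key=cv2.contourArea)
    w=np.array([ray(s,(p[0]+.5)/4-.5,(p[1]+.5)/4-.5,z)[:2] for p in c[:,0]],np.float32)
    r=cv2.minAreaRect(w*1000); print(name,np.round(r[0],1),np.round(r[1],1),round(r[2],1),'x',np.round([w[:,0].min(),w[:,0].max()],4),'y',np.round([w[:,1].min(),w[:,1].max()],4)); return r
I=lambda lo,hi:cv2.inRange(hsv,np.array(lo),np.array(hi))
print(hsv[4*190,4*245],hsv[4*163,4*280],hsv[4*200,4*260],hsv[4*217,4*160],hsv[4*250,4*398],hsv[4*272,4*317],hsv[4*190,4*160],hsv[4*140,4*160],hsv[4*180,4*280],hsv[4*215,4*300])
rect('orange',I((5,150,80),(20,255,255)),(235,155,260,200),.068)
rect('fence',I((0,0,85),(180,80,255)),(232,158,326,170),.068)
rect('scanner',I((0,0,0),(180,255,70)),(225,150,330,235),.05)
rect('block',I((0,0,85),(180,80,255)),(245,180,290,220),.064)
rect('front',I((100,120,20),(130,255,255)),(120,205,200,230),.08)
rect('handle',I((0,0,20),(180,80,95)),(138,231,190,242),.052)
rect('rackblue',I((100,120,20),(130,255,255)),(385,235,455,275),.05)
rect('label',I((0,0,60),(60,90,255)),(398,256,445,268),.04)
rect('red',cv2.morphologyEx(I((0,150,40),(6,255,255))|I((172,150,40),(180,255,255)),cv2.MORPH_CLOSE,np.ones((31,31))),(390,235,455,275),.06)
rect('yel',cv2.morphologyEx(I((20,130,60),(35,255,255)),cv2.MORPH_CLOSE,np.ones((31,31))),(390,235,455,275),.06)
rect('floor',I((12,60,80),(24,170,255)),(128,160,195,220),.022)
rect('tip',I((40,30,40),(95,255,255)),(285,245,350,300),.057)
E
python3 m.py
```

```text
[ 14 220  81] [ 50   7 106] [ 68   9 111] [106 190  67] [108 203  98] [76 38 88] [ 20 118 102] [ 41  25 113] [102  91  28] [75 13 38]
orange [627.3 105.9] [58.8 17.6] 0.3 x [0.5979 0.6567] y [0.0971 0.1148]
fence [664.4  21.4] [237.   30.2] 89.8 x [0.649  0.6799] y [-0.0972  0.1398]
scanner [583.2  21. ] [217.4 159.1] 89.7 x [0.5034 0.663 ] y [-0.0875  0.1298]
block [570.5  53.4] [55.7 40.5] 12.0 x [0.5414 0.6003] y [0.0292 0.0777]
front [524.1 314.7] [ 16.8 167.2] 2.7 x [0.5155 0.5358] y [0.231  0.3984]
handle [485.3 311.6] [111.9  22.1] 89.9 x [0.4743 0.4964] y [0.2556 0.3675]
rackblue [ 431.  -276.9] [51.1 20. ] 3.7 x [0.4054 0.4565] y [-0.2873 -0.2667]
label [ 416.  -335.9] [10.8 97.6] 3.7 x [0.4085 0.4234] y [-0.3845 -0.2874]
red [ 453.3 -332.3] [10.4 97.3] 3.6 x [0.4455 0.4609] y [-0.3807 -0.2838]
yel [ 435.1 -333.5] [10.9 98.4] 3.6 x [0.427  0.4429] y [-0.3825 -0.2845]
floor [601.2 324. ] [120.5 122.3] 1.2 x [0.5402 0.6626] y [0.2617 0.384 ]
tip [393.  -71.9] [ 80.2 115.5] 5.1 x [0.3486 0.4366] y [-0.1303 -0.0117]
```

Scene estimate:
- Fence/stop corner at about (0.657, 0.097).
- Rack origin at about (0.434, −0.335), yaw 3.6°.
- Block at (0.5705, 0.053), yaw 12°.
- drawer_mid at about (0.58, 0.317), yaw about 2.5°.

Next I move above the block.

```bash
python3 -m handwheel '-0.3 0 0 0 0.13; -0.3 0 0 0 0.13; -0.3 0.031 -0.0314 0 0; -0.3 0.031 -0.0314 0 0; -0.3 0.031 -0.0314 0 0; -0.3 0.031 -0.0314 0 0; -0.3 0.031 -0.0314 0 0; -0.3 0.031 -0.0314 0 0; -0.3 0.031 -0.0314 0 0; -0.3 0.031 -0.0314 0 0' 30
python3 -m handwheel '-0.3 0.031 -0.0314 0 0; -0.3 0.031 -0.0314 0 0; -0.3 0.031 -0.0314 0 0; -0.3 0.031 -0.0314 0 0; -0.3 0.031 -0.0314 0 0; -0.3 0.031 -0.0314 0 0; -0.3 0 0 0 0; -0.3 0 0 0 0; -0.3 0 0 0 0'
python3 - <<'E'
from h import *
s=snap('wrist','w1'); print(s['fx'],s['cx'],s['cy'],np.round(s['pose'],3).tolist()); st=env.get_state(); print(st['ee_pos'],st['orientation'],st['force'],st['width'])
E
```

```text
time_s: 1.1
ee_pos: [0.4285, -0.169, 0.2452]
orientation: [-180.0, 0.0, 12.0]
force: [0.4, -0.8, -0.2]
width: 0.649
time_s: 2.0
ee_pos: [0.5701, 0.0515, 0.2449]
orientation: [180.0, 0.1, 12.0]
force: [-0.5, -1.1, 0.8]
width: 0.649
303.7287615111831 277.3549598450162 211.06235740481446 [[0.208, -0.936, -0.283, 0.643], [-0.978, -0.198, -0.061, 0.067], [0.001, 0.29, -0.957, 0.374], [0.0, 0.0, 0.0, 1.0]]
[0.57010248 0.0512051  0.24516335] [1.79986519e+02 4.34453564e-02 1.19530615e+01] [-0.34852791  0.3433011   0.64475866] 0.6497186110496287
```

View pics/w1.png

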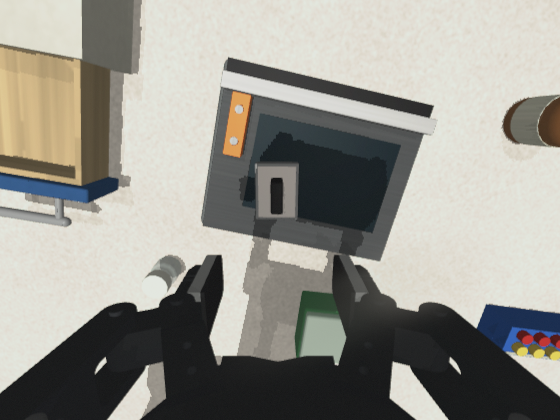

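The wrist view shows the block's top at (256–299, 163–220), its tab at (277, 196), the stop block at (237, 124) and the fence from (226, 80) to (434, 127).

Run:
```python
from h import *
s=dict(np.load('pics/w1.npz')); im=s['pixels']; hsv=cv2.cvtColor(im,cv2.COLOR_BGR2HSV); g=hsv[...,2]
print([hsv[p[1],p[0]].tolist() for p in [(262,170),(277,196),(245,180),(240,110),(330,110),(250,90)]])
def rect(n,m,roi,z):
    x0,y0,x1,y1=roi; mm=np.zeros_like(m); mm[y0:y1,x0:x1]=m[y0:y1,x0:x1]
    c=max(cv2.findContours(mm,0,2)[0],key=cv2.contourArea)
    w=np.array([ray(s,*p[0],z)[:2] for p in c],np.float32)*1000
    print(n,[np.round(v,1) for v in cv2.minAreaRect(w)],np.round(w.min(0),1),np.round(w.max(0),1))
rect('block',cv2.inRange(hsv,(0,0,95),(180,120,255)),(250,158,303,225),.064)
rect('tab',cv2.inRange(g,0,50),(264,172,292,219),.092)
rect('orange',cv2.inRange(hsv,(5,130,120),(22,255,255)),(215,85,260,165),.068)
for p in [(222,87),(432,133),(221,73),(435,121)]: print(p,np.round(ray(s,*p,.068),4))
for p in [(117,181),(8,188),(62,222),(0,213)]: print(p,np.round(ray(s,*p,.08),4))
```

```text
[[13, 21, 146], [0, 0, 32], [105, 9, 59], [53, 5, 207], [30, 7, 213], [30, 5, 223]]
block [array([571.3,  53.5]), array([59.9, 43.1]), np.float64(11.8)] [540.1  26.5] [603.1  80.4]
tab [array([574. ,  53.5]), array([34.5, 10.5]), np.float64(11.6)] [556.2  45.8] [591.5  61.9]
orange [array([629.4, 105.1]), array([17.9, 60. ]), np.float64(89.8)] [599.3  96.1] [659.4 114.2]
(222, 87) [0.6602 0.1239 0.068 ]
(432, 133) [ 0.6614 -0.0833  0.068 ]
(221, 73) [0.6719 0.1267 0.068 ]
(435, 121) [ 0.6727 -0.0822  0.068 ]
(117, 181) [0.5532 0.2092 0.08  ]
(8, 188) [0.5238 0.3141 0.08  ]
(62, 222) [0.4986 0.2617 0.08  ]
(0, 213) [0.4954 0.3232 0.08  ]
```

```bash
python3 -m handwheel '-0.3 0.0023 -0.0018 0.04 0; -0.3 0 0 0.04 0; -0.3 0 0 0.04 0; -0.3 0 0 0.03 0; -0.3 0 0 0.013 0; -0.3 0 0 0 0; 1 0 0 0 0; 1 0 0 0 0; 1 0 0 0 0; 1 0 0 0 0' 30
python3 -m handwheel '1 0 0 0 0; 1 0 0 0 0; 1 0 0 -0.03 0; 1 0 0 -0.03 0; 1 0 0 0 0'
python3 - <<'E'
from h import *
snap('wrist','w2')
E
```

```text
time_s: 3.05
ee_pos: [0.5735, 0.0544, 0.084]
orientation: [179.9, -0.2, 12.0]
force: [-0.7, -0.4, 6.3]
width: 0.132
time_s: 3.55
ee_pos: [0.5749, 0.0545, 0.1468]
orientation: [179.9, -0.5, 12.0]
force: [0.4, -0.3, 0.2]
width: 0.132
```

View pics/w2.png

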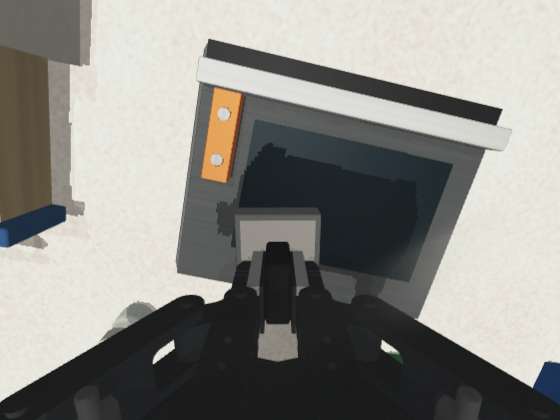

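Block held (width 11 mm). I carry it over the drawer and look.

```bash
python3 -m handwheel '1 0 0 -0.03 0.083; 1 0 0 -0.03 0.083; 1 0.002 -0.033 0 0; 1 0.002 -0.033 0 0; 1 0.002 -0.033 0 0; 1 0.002 -0.033 0 0; 1 0.002 -0.033 0 0; 1 0.002 -0.033 0 0; 1 0.002 -0.033 0 0; 1 0.002 -0.033 0 0'
python3 -m handwheel '1 0 0 0 0; 1 0 0 0 0; 1 0 0 0 0'
python3 - <<'E'
from h import *
snap('wrist','w3'); snap('top','t3');s=snap('scene','s3')
im=np.hstack([cv2.imread('pics/w3.png'),cv2.convertScaleAbs(cv2.resize(cv2.imread('pics/t3.png')[80:250,105:215],(272,420)),alpha=2)[:, :240]])
cv2.imwrite('pics/c3.png',im)
E
```

```text
time_s: 4.6
ee_pos: [0.5762, 0.3201, 0.2008]
orientation: [179.9, 0.1, 2.5]
force: [-0.3, 0.4, -1.2]
width: 0.133
time_s: 4.9
ee_pos: [0.5767, 0.3179, 0.2014]
orientation: [179.9, 0.1, 2.5]
force: [0.4, 0.4, -1.5]
width: 0.135
```

View pics/c3.png

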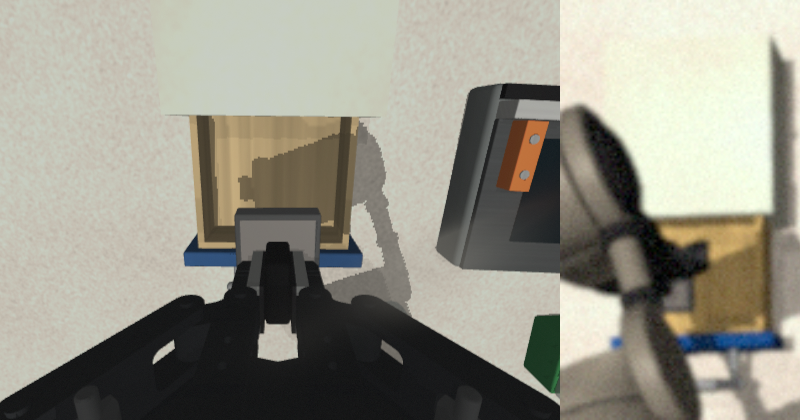

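The drawer is square to the tool: side walls at columns 195 and 354, front wall at rows 240–266, unit edge at row 116. The block hangs centred across it.

Run:
```python
from h import *
s=dict(np.load('pics/w3.npz'))
for n,p,z in [('unit edge',(275,116),.09),('floor front L',(216,228),.022),('floor front R',(335,228),.022),('wallinner L',(209,236),.068),('wallinner R',(344,236),.068),('front top L in',(187,249),.068),('front R in',(360,249),.068),('front L out',(184,265),.068),('R out',(362,265),.068)]:
    print(n,[np.round(ray(s,*p,zz)[:2],4).tolist() for zz in (z,z+.01)])
```

```text
unit edge [[0.6531, 0.3232], [0.653, 0.3232]]
floor front L [[0.5357, 0.3826], [0.5394, 0.3806]]
floor front R [[0.5411, 0.2542], [0.5447, 0.2564]]
wallinner L [[0.5447, 0.3801], [0.5488, 0.3779]]
wallinner R [[0.55, 0.2552], [0.5539, 0.2577]]
front top L in [[0.5308, 0.401], [0.5353, 0.398]]
front R in [[0.5376, 0.2387], [0.5419, 0.2419]]
front L out [[0.514, 0.4046], [0.5192, 0.4014]]
R out [[0.5212, 0.2348], [0.5261, 0.2381]]
```

```bash
python3 -m handwheel '1 0.0115 -0.001 0.04 0; 1 0 0 0.04 0; 1 0 0 0.03 0; 1 0 0 0.02 0; 1 0 0 0.01 0; 1 0 0 0.003 0; 1 0 0 0 0; 1 0 0 0.002 0; 1 0 0 0.001 0; 1 0 0 0 0'
```

```text
time_s: 6.05
ee_pos: [0.5886, 0.3205, 0.0569]
orientation: [-180.0, -0.1, 2.5]
force: [-0.5, -0.4, -0.7]
width: 0.132
```

```bash
python3 -m handwheel '1 0 0 0.001 0; 1 0 0 0.001 0; 1 0 0 0 0; 0.3 0 0 0 0; 0.3 0 0 0 0; 0.3 0 0 0 0; 0.3 0 0 -0.01 0; 0.3 0 0 -0.03 0; 0.3 0 0 -0.04 0; 0.3 0 0 -0.04 0'; python3 -m handwheel '1 -0.04 0 -0.02 0; 1 -0.04 0 0 0; 1 -0.045 0 0 0; 1 -0.04 0 0 0; 1 0 0 0 0; 1 0 0 0 0'
python3 - <<'E'
from h import *
snap('wrist','w4')
E
```

```text
time_s: 7.05
ee_pos: [0.5881, 0.3203, 0.1759]
orientation: [180.0, 0.0, 2.5]
force: [0.6, 1.1, 0.7]
width: 0.346
time_s: 7.65
ee_pos: [0.4235, 0.3136, 0.1955]
orientation: [-180.0, -0.1, 2.6]
force: [0.1, 0.3, 0.2]
width: 0.001
```

View pics/w4.png

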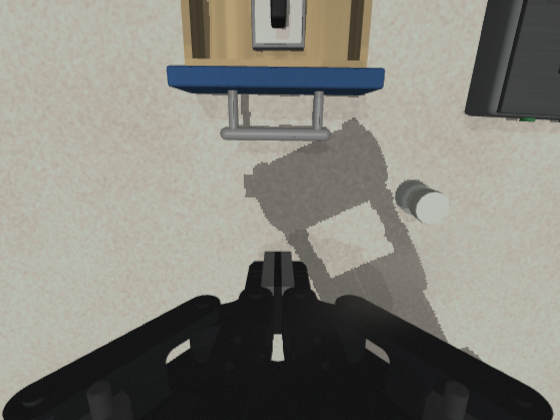

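The block stands upright and released in the drawer; handle at pixel (275, 133), vial at (428, 205), clear. I push the handle to shut the drawer.

```bash
python3 -m handwheel '1 0 0 0.04 0; 1 0 0 0.04 0; 1 0 0 0.04 0; 1 0 0 0.0235 0; 1 0 0 0 0; 1 0.02 0 0 0; 1 0.015 0 0 0; 1 0.015 0 0 0; 1 0.015 0 0 0; 1 0.015 0 0 0'; python3 -m handwheel '1 0.02 0 0 0; 1 0.02 0 0 0; 1 0.015 0 0 0; 1 0.01 0 0 0; 1 0.01 0 0 0; 1 0.008 0 0 0; 1 0 0 0 0'
```

```text
time_s: 8.7
ee_pos: [0.5053, 0.3167, 0.0523]
orientation: [-180.0, -0.1, 2.5]
force: [-1.7, -0.8, -0.2]
width: -0.001
time_s: 9.4
ee_pos: [0.5866, 0.3202, 0.0513]
orientation: [180.0, 0.1, 2.5]
force: [-3.4, -1.3, 1.3]
width: 0.004
```

```bash
for i in 1; do python3 -m handwheel '1 0.005 0 0 0; 1 0.005 0 0 0; 1 0.004 0 0 0; 1 0 0 0 0'; python3 -m handwheel '1 0.003 0 0 0; 1 0.003 0 0 0; 1 0 0 0 0'; done
```

```text
time_s: 9.8
ee_pos: [0.5874, 0.3203, 0.0511]
orientation: [179.7, 1.7, 2.6]
force: [-48.6, -7.7, 31.8]
width: 0.001
time_s: 10.1
ee_pos: [0.5877, 0.3203, 0.0511]
orientation: [179.5, 2.4, 2.7]
force: [-68.1, -10.1, 44.6]
width: -0.005
```

Hard stop reached, so I back off, lift and check.

```bash
python3 -m handwheel '1 -0.02 0 0 0; 1 -0.03 0 0 0; 1 -0.04 0 0 0; 1 -0.03 0 0 0; 1 0 0 -0.04 0; 1 0 0 -0.04 0; 1 0 0 -0.04 0; 1 0 0 -0.04 0; 1 0 0 -0.02 0; 1 0 0 0 0'
python3 - <<'E'
from h import *
snap('top','t5');snap('scene','s5');snap('wrist','w5')
a=cv2.resize(cv2.convertScaleAbs(cv2.imread('pics/t5.png')[80:240,105:215],alpha=2),(275,400))
b=cv2.resize(cv2.convertScaleAbs(cv2.imread('pics/s5.png')[90:240,280:480],alpha=1.5),(500,400))
cv2.imwrite('pics/c5.png',np.hstack([a,b]))
E
```

```text
time_s: 11.1
ee_pos: [0.4883, 0.3168, 0.2352]
orientation: [-179.8, -0.5, 2.5]
force: [-0.1, -0.5, -0.3]
width: -0.001
```

View pics/c5.png

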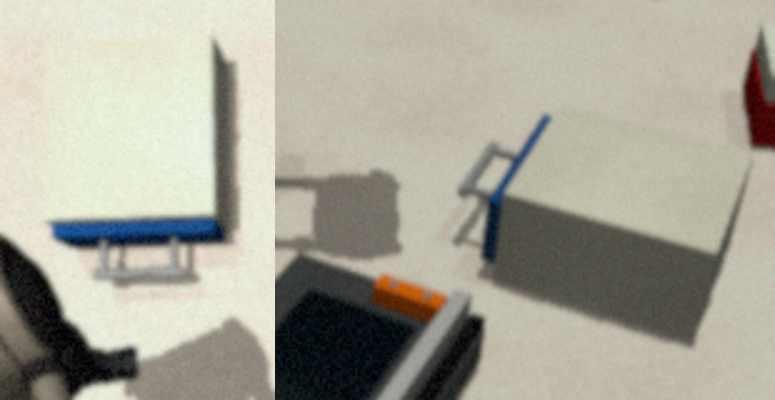

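The drawer front is flush with the unit, so it is shut. Now to the rack.

```bash
python3 -m handwheel '-1 -0.00515 0.0406 0 0; -1 -0.00515 0.0406 0 0; -1 -0.00515 0.0406 0 0; -1 -0.00515 0.0406 0 0; -1 -0.00515 0.0406 0 0; -1 -0.00515 0.0406 0 0; -1 -0.00515 0.0406 0 0; -1 -0.00515 0.0406 0 0' 60;python3 -m handwheel '-1 -0.00515 0.0406 0 0; -1 -0.00515 0.0406 0 0; -1 -0.00515 0.0406 0 0; -1 -0.00515 0.0406 0 0; -1 -0.00515 0.0406 0 0; -1 -0.00515 0.0406 0 0; -1 -0.00515 0.0406 0 0; -1 -0.00515 0.0406 0 0'
python3 -m handwheel '-1 0 0 0 -0.1445; -1 0 0 0 -0.1445; -1 0 0 0 -0.1445; -1 0 0 0 -0.1445; -1 0 0 0 -0.1445; -1 0 0 0 -0.1445; -1 0 0 0 -0.1445; -1 0 0 0 -0.1445; -1 0 0 0 -0.1445; -1 0 0 0 -0.1445'; python3 -m handwheel '-1 0 0 0 -0.1445; -1 0 0 0 0; -1 0 0 0 0; -1 0 0 0 0'
python3 - <<'E'
from h import *
s=snap('wrist','w6')
E
```

```text
time_s: 12.05
ee_pos: [0.4585, -0.0118, 0.2293]
orientation: [-180.0, 0.2, 2.5]
force: [1.0, -0.5, -0.4]
width: 1.0
time_s: 12.85
ee_pos: [0.4317, -0.3379, 0.229]
orientation: [-179.9, 0.1, 2.5]
force: [0.7, -0.3, -0.0]
width: 0.999
time_s: 13.85
ee_pos: [0.4321, -0.3362, 0.2288]
orientation: [-179.9, -0.1, 85.6]
force: [-0.4, 0.0, 0.2]
width: 0.996
time_s: 14.25
ee_pos: [0.4324, -0.3365, 0.2301]
orientation: [-180.0, -0.0, 93.4]
force: [0.6, 0.5, -0.6]
width: 0.994
```

View pics/w6.png

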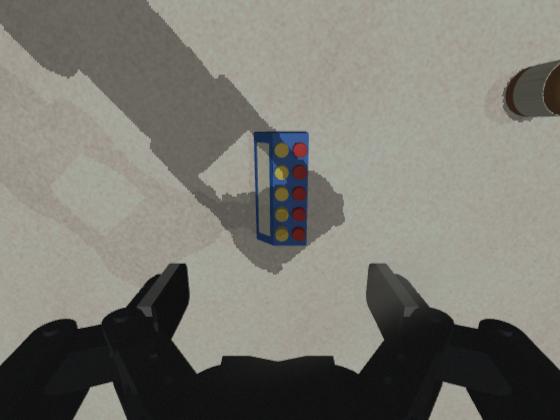

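The rack is parallel to the tool: back edge at column 308, front edge at 256, ends at rows 132 and 245.

Run:
```python
from h import *
s=dict(np.load('pics/w6.npz')); hsv=cv2.cvtColor(s['pixels'],cv2.COLOR_BGR2HSV)
m=cv2.inRange(hsv,(100,130,40),(130,255,255)); m[:, :240]=0;m[:,330:]=0;m[:110]=0;m[260:]=0
for r in (150,190,230):
    c=np.where(m[r])[0]; print(r,c.min(),c.max(),'back z.05',np.round(ray(s,c.max()+.5,r,.05)[:2],4),'front z.03',np.round(ray(s,c.min()-.5,r,.03)[:2],4))
for c in (270,290,304):
    r=np.where(m[:,c])[0]; print(c,r.min(),r.max(),np.round(ray(s,c,r.min()-.5,.05)[:2],4),np.round(ray(s,c,r.max()+.5,.05)[:2],4))
```

```text
150 255 291 back z.05 [ 0.4444 -0.291 ] front z.03 [ 0.406  -0.2951]
190 256 306 back z.05 [ 0.463 -0.331] front z.03 [ 0.4087 -0.3388]
230 257 305 back z.05 [ 0.4658 -0.3752] front z.03 [ 0.4117 -0.3859]
270 132 243 [ 0.4219 -0.2743] [ 0.4282 -0.3933]
290 132 244 [ 0.4416 -0.2731] [ 0.4502 -0.3932]
304 132 244 [ 0.4554 -0.2723] [ 0.4656 -0.3922]
```

```bash
python3 -m handwheel '-1 0.0033 0.0038 0.04 0; -1 0 0 0.04 0; -1 0 0 0.04 0; -1 0 0 0.04 0; -1 0 0 0.03 0; -1 0 0 0.012 0; -1 0 0 0.005 0; -1 0 0 0 0; -1 0 0 0.003 0; -1 0 0 0 0';python3 -m handwheel '1 0 0 0 0; 1 0 0 0 0; 1 0 0 0 0; 1 0 0 0 0; 1 0 0 0 0' 60
```

```text
time_s: 15.3
ee_pos: [0.4367, -0.3336, 0.0219]
orientation: [179.9, 0.1, 93.6]
force: [-0.2, 0.1, -0.5]
width: 0.998
time_s: 15.8
ee_pos: [0.4365, -0.3334, 0.0217]
orientation: [180.0, 0.1, 93.6]
force: [-0.3, 1.2, 4.5]
width: 0.648
```

```bash
python3 -m handwheel '1 0 0 -0.03 0; 1 0 0 -0.04 0; 1 0 0 -0.04 0.03; 1 0 0 -0.04 0.029; 1 0 0 0 0' ;python3 -m handwheel '1 0.0404 0.0189 0 0; 1 0.0404 0.0189 0 0; 1 0.0404 0.0189 0 0; 1 0.0404 0.0189 0 0; 1 0.0404 0.0189 0 0; 1 0.0404 0.0189 0 0; 1 0.0404 0.0189 0 0; 1 0.0404 0.0189 0 0; 1 0 0 0 0; 1 0 0 0 0';  python3 - <<'E'
from h import *
s=snap('wrist','w7'); print(env.get_state()['ee_pos'])
E
```

```text
time_s: 16.3
ee_pos: [0.4382, -0.3351, 0.1764]
orientation: [179.6, 0.4, 90.2]
force: [0.8, -0.5, -2.7]
width: 0.642
time_s: 17.3
ee_pos: [0.5856, -0.0083, 0.1692]
orientation: [-179.8, 0.0, 90.4]
force: [-0.3, -0.7, -2.7]
width: 0.647
[ 0.58544969 -0.00940114  0.16954073]
```

View pics/w7.png

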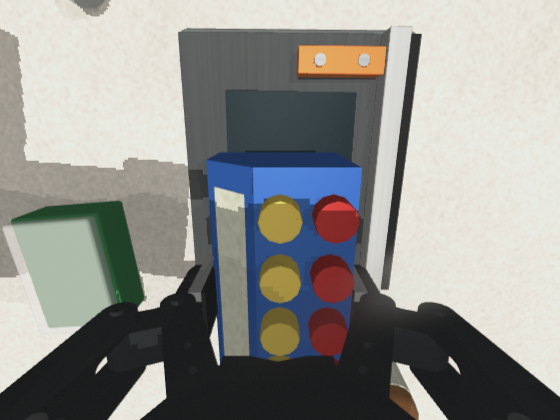

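The rack is held square: stop block at (342, 61), fence at column 390, label on the side away from the fence. I lower it short of both.

```bash
python3 -m handwheel '1 0.0195 0.0105 0.02 0; 1 0.018 0.01 0.02 0; 1 0 0 0.03 0; 1 0 0 0.015 0; 1 0 0 0.007 0; 1 0 0 0 0; 1 0 0 0.003 0; 1 0 0 0.002 0; 1 0 0 0 0'
python3 - <<'E'
from h import *
s=dict(np.load('pics/w7.npz'))
for p in [(298,74),(384,76)]: print(np.round(ray(s,*p,.068),4))
for p in [(386,50),(380,200)]: print(np.round(ray(s,*p,.068),4))
E
```

```text
time_s: 18.25
ee_pos: [0.6068, 0.028, 0.0743]
orientation: [179.9, 0.0, 90.2]
force: [0.1, -0.6, -2.7]
width: 0.638
[0.5997 0.0961 0.068 ]
[0.6598 0.0951 0.068 ]
[0.6594 0.1115 0.068 ]
[0.6663 0.0057 0.068 ]
```

```bash
python3 -m handwheel '1 0.003 0 0 0; 1 0.002 0 0 0; 1 0 0 0 0'; python3 -m handwheel '1 0.002 0 0 0; 1 0 0 0 0';python3 -m handwheel '1 0.002 0 0 0; 1 0 0 0 0'
```

```text
time_s: 18.55
ee_pos: [0.6067, 0.0337, 0.074]
orientation: [180.0, 0.0, 90.2]
force: [-0.3, -0.3, -2.3]
width: 0.641
time_s: 18.75
ee_pos: [0.6066, 0.0355, 0.0738]
orientation: [180.0, 0.0, 90.2]
force: [0.7, -0.8, -2.7]
width: 0.642
time_s: 18.95
ee_pos: [0.6066, 0.0374, 0.0738]
orientation: [180.0, 0.0, 90.2]
force: [-0.2, -0.4, -2.3]
width: 0.642
```

```bash
python3 -m handwheel '1 0.0015 0 0 0; 1 0 0 0 0'; python3 -m handwheel '1 0.0015 0 0 0; 1 0 0 0 0';python3 -m handwheel '1 0.0015 0 0 0; 1 0 0 0 0'
```

```text
time_s: 19.15
ee_pos: [0.6066, 0.0375, 0.0739]
orientation: [-180.0, 0.1, 90.2]
force: [-0.8, -5.6, -2.6]
width: 0.645
time_s: 19.35
ee_pos: [0.6066, 0.0376, 0.074]
orientation: [-180.0, 0.2, 90.2]
force: [-3.1, -12.0, -0.8]
width: 0.645
time_s: 19.55
ee_pos: [0.6065, 0.0378, 0.0742]
orientation: [-180.0, 0.3, 90.2]
force: [-2.5, -15.9, 0.1]
width: 0.647
```

Contact with the stop at y = 0.0375. I ease off and lower to the window.

```bash
python3 -m handwheel '1 -0.003 0 0 0; 1 0 0 0.0015 0; 1 0 0 0 0'; python3 -m handwheel '1 0 0 0.0015 0; 1 0 0 0 0';python3 -m handwheel '1 0 0 0.001 0; 1 0 0 0 0'
```

```text
time_s: 19.85
ee_pos: [0.6069, 0.0376, 0.0725]
orientation: [180.0, 0.1, 90.2]
force: [-0.9, -7.6, -0.8]
width: 0.647
time_s: 20.05
ee_pos: [0.6071, 0.0376, 0.0718]
orientation: [179.9, 0.1, 90.2]
force: [-2.1, -8.7, 3.6]
width: 0.644
time_s: 20.25
ee_pos: [0.607, 0.0375, 0.0717]
orientation: [179.9, 0.1, 90.2]
force: [-3.8, -8.0, 9.4]
width: 0.643
```

```bash
python3 -m handwheel '-0.45 0 0 0 0; -0.45 0 0 0 0; -0.45 0 0 0 0; -0.45 0 0 -0.005 0; -0.45 0 0 -0.02 0; -0.45 0 0 -0.03 0; -0.45 0 0 -0.04 0; -0.45 0 0 -0.04 0; -0.45 0 0 -0.04 0; -0.45 0 0 0 0'
python3 - <<'E'
from h import *
s=snap('wrist','w8'); st=env.get_state();print(st['ee_pos'])
E
```

```text
time_s: 21.25
ee_pos: [0.6091, 0.0388, 0.2517]
orientation: [179.3, 0.0, 90.2]
force: [-0.4, -0.0, 0.2]
width: 0.724
[0.60789998 0.0388931  0.24834969]
```

View pics/w8.png

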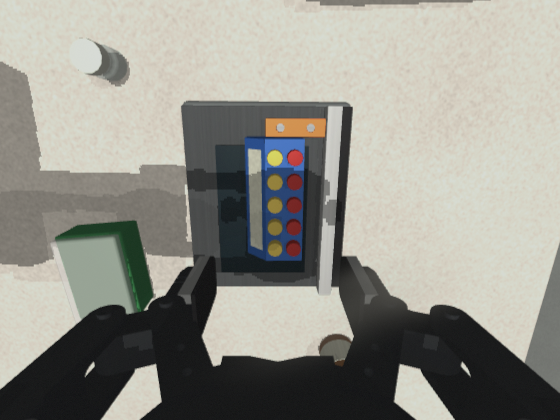

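The rack stands parallel against the stop, with its sloping label side away from the fence and about 24 mm to go. I turn the tool, shut the fingers and go to the front of the label.

```bash
python3 -m handwheel '1 0 0 0 0.1428; 1 0 0 0 0.1428; 1 0 0 0 0.1428; 1 0 0 0 0.1428; 1 0 0 0 0.1428; 1 0 0 0 0.1428; 1 0 0 0 0.1428; 1 0 0 0 0.1428; 1 0 0 0 0.1428; 1 0 0 0 0.1428' 60; python3 -m handwheel '1 0 0 0 0.1428; 1 -0.028 0.001 0 0; 1 -0.028 0.001 0 0; 1 0 0 0.04 0; 1 0 0 0.04 0; 1 0 0 0.03 0; 1 0 0 0 0; 1 0 0 0 0'
```

```text
time_s: 22.3
ee_pos: [0.6059, 0.0389, 0.2432]
orientation: [-180.0, 0.2, 8.1]
force: [-0.4, 1.1, -0.1]
width: -0.002
time_s: 23.1
ee_pos: [0.5504, 0.0366, 0.1345]
orientation: [-180.0, 0.1, 0.2]
force: [0.0, 0.1, -0.2]
width: 0.002
```

```bash
python3 -m handwheel '1 0.01 0 0.01 0; 1 0.01 0 0.01 0; 1 0 0 0 0; 1 0.002 0 0.002 0; 1 0 0 0 0'; python3 -m handwheel '1 0.002 0 0.002 0; 1 0.002 0 0.002 0; 1 0 0 0 0'; python3 -m handwheel '1 0.0015 0 0.0015 0; 1 0 0 0 0'
```

```text
time_s: 23.6
ee_pos: [0.5727, 0.0366, 0.1127]
orientation: [180.0, 0.0, 0.2]
force: [-0.8, -0.0, -0.4]
width: 0.0
time_s: 23.9
ee_pos: [0.5767, 0.0365, 0.1086]
orientation: [180.0, 0.0, 0.2]
force: [-0.4, 0.3, 0.2]
width: -0.003
time_s: 24.1
ee_pos: [0.5781, 0.0366, 0.1071]
orientation: [180.0, 0.0, 0.2]
force: [0.3, 0.3, -0.1]
width: -0.002
```

```bash
python3 -m handwheel '1 0.0015 0 0.0015 0; 1 0 0 0 0'; python3 -m handwheel '1 0.0015 0 0.0015 0; 1 0 0 0 0';  python3 -m handwheel '1 0.0015 0 0.0015 0; 1 0 0 0 0'
```

```text
time_s: 24.3
ee_pos: [0.5796, 0.0366, 0.1056]
orientation: [180.0, 0.0, 0.2]
force: [-0.5, -0.2, 0.3]
width: -0.004
time_s: 24.5
ee_pos: [0.5812, 0.0366, 0.1043]
orientation: [180.0, -0.0, 0.2]
force: [0.3, 0.5, 0.2]
width: 0.001
time_s: 24.7
ee_pos: [0.5826, 0.0366, 0.104]
orientation: [180.0, -0.0, 0.2]
force: [-3.9, -0.8, 10.2]
width: 0.002
```

Contact near the middle of the label. I carry the rack to the fence.

```bash
python3 -m handwheel '1 0.003 0 0 0; 1 0.003 0 0 0; 1 0 0 0 0'; python3 -m handwheel '1 0.003 0 0 0; 1 0.003 0 0 0; 1 0 0 0 0'
```

```text
time_s: 25.0
ee_pos: [0.589, 0.0366, 0.1041]
orientation: [180.0, -0.1, 0.2]
force: [-2.7, -0.5, 8.3]
width: -0.003
time_s: 25.3
ee_pos: [0.5951, 0.0366, 0.1041]
orientation: [180.0, -0.1, 0.2]
force: [-3.3, -0.1, 8.7]
width: -0.008
```

```bash
python3 -m handwheel '1 0.003 0 0 0; 1 0.003 0 0 0; 1 0.002 0 0 0; 1 0 0 0 0'; python3 -m handwheel '1 0.002 0 0 0; 1 0.002 0 0 0; 1 0 0 0 0'; python3 -m handwheel '1 0.002 0 0 0; 1 0 0 0 0'
```

```text
time_s: 25.7
ee_pos: [0.6029, 0.0367, 0.1041]
orientation: [180.0, -0.1, 0.2]
force: [-2.9, 0.0, 9.6]
width: -0.004
time_s: 26.0
ee_pos: [0.6057, 0.0367, 0.104]
orientation: [180.0, 0.1, 0.2]
force: [-7.8, -0.2, 12.0]
width: -0.003
time_s: 26.2
ee_pos: [0.6058, 0.0368, 0.104]
orientation: [180.0, 0.4, 0.2]
force: [-14.5, -0.5, 16.5]
width: 0.0
```

At the fence. Now the firm diagonal push.

```bash
python3 -m handwheel '1 0.003 0 0.0015 0; 1 0 0 0 0; 1 0 0 0 0'; python3 -m handwheel '1 0.001 0 0.001 0; 1 0 0 0 0; 1 0 0 0 0'
python3 - <<'E'
from h import *
snap('top','t9');snap('scene','s9');snap('wrist','w9')
B=lambda f,r,sz,a:cv2.resize(cv2.convertScaleAbs(cv2.imread(f'pics/{f}.png')[r[1]:r[3],r[0]:r[2]],alpha=a),sz,interpolation=cv2.INTER_CUBIC)
cv2.imwrite('pics/c9.png',np.hstack([B('s9',(230,130,390,290),(400,400),2.2),B('w9',(0,0,560,420),(400,300),1).repeat(1,0) if 0 else cv2.copyMakeBorder(B('w9',(0,0,560,420),(400,300),1),0,100,0,0,0)]))
E
```

```text
time_s: 26.5
ee_pos: [0.6061, 0.0368, 0.1039]
orientation: [180.0, 0.7, 0.2]
force: [-27.7, -1.1, 32.2]
width: 0.001
time_s: 26.8
ee_pos: [0.6062, 0.0368, 0.1038]
orientation: [180.0, 0.8, 0.3]
force: [-34.3, -1.7, 40.6]
width: -0.002
```

View pics/c9.png

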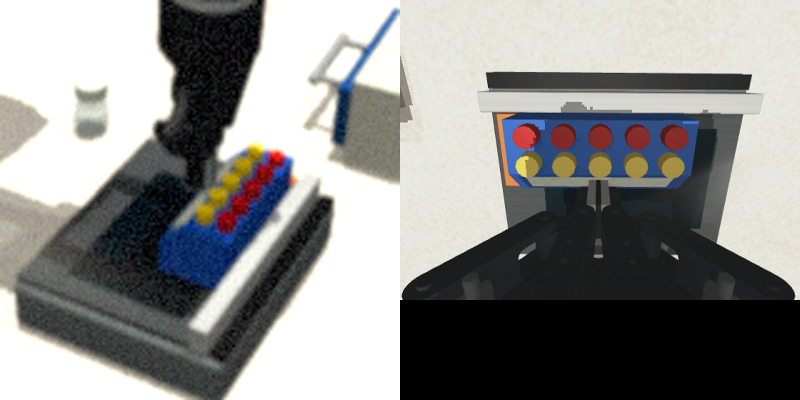

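Rack flat against the fence, its end next to the orange stop. The force (34/41 N) is more than needed, so I ease it slightly and measure the gaps numerically.

```bash
python3 -m handwheel '1 -0.001 0 -0.001 0; 1 0 0 0 0; 1 0 0 0 0; 1 0 0 0 0'
python3 - <<'E'
from h import *
s=snap('wrist','w10'); h=cv2.cvtColor(s['pixels'],cv2.COLOR_BGR2HSV)
bl=cv2.inRange(h,(100,130,40),(130,255,255)); og=cv2.inRange(h,(5,130,80),(22,255,255))
for r in range(165,245,10):
    b=np.where(bl[r])[0]; o=np.where(og[r,:250])[0]
    print(r,'orange',o[[0,-1]] if len(o) else None,'blue',b[[0,-1]] if len(b) else None)
c=np.where(bl[:,300])[0]; print('back row',c.min())
for u in (200,300,390): c=np.where(bl[:,u])[0]; print(u,c.min(),np.round(ray(s,u,c.min()-.5,.05+.05),4))
P=lambda x,y,z:np.round(proj(s,(x,y,z)),1)
print('stop face z.068 at',P(.63,.0975,.068),'rack end top',P(.63,.0975,.1),'fence top edge',P(.6585,.04,.068))
t=dict(np.load('pics/t9.npz')); a=cv2.cvtColor(t['pixels'],cv2.COLOR_BGR2HSV)
for lo,hi,n in [((0,150,40),(6,255,255),'red'),((20,130,60),(35,255,255),'yel')]:
    m=cv2.inRange(a,lo,hi); m[:150]=0;m[240:]=0;m[:,:230]=0;m[:,330:]=0; ys,xs=np.where(m)
    w=np.array([ray(t,x,y,.11)[:2] for x,y in zip(xs,ys)]); print(n,len(w),np.round(w.mean(0),4) if len(w) else'',np.round(np.polyfit(w[:,1],w[:,0],1)[0]*57.3,2) if len(w)>5 else '')
st=env.get_state(); print(st['time_s'],st['ee_pos'],st['force'])
E
```

```text
time_s: 27.35
ee_pos: [0.6061, 0.0368, 0.1039]
orientation: [180.0, 0.7, 0.2]
force: [-28.2, -2.2, 31.9]
width: 0.0
165 orange [136 146] blue [149 407]
175 orange [137 142] blue [144 417]
185 orange [139 143] blue [145 415]
195 orange [140 145] blue [146 414]
205 orange [141 146] blue [148 412]
215 orange [143 147] blue [149 411]
225 orange [144 148] blue [150 410]
235 orange [145 150] blue [152 408]
back row 159
200 158 [0.6643 0.0709 0.1   ]
300 159 [0.6641 0.0277 0.1   ]
390 160 [ 0.6638 -0.0113  0.1   ]
stop face z.068 at [171.1 210.9] rack end top [148.3 231.4] fence top edge [272.6 160.8]
red 0  
yel 0  
27.4 [0.60605723 0.03677884 0.10389378] [-28.35583411  -0.69540477  31.81984278]
```

Run:
```python
from h import *
s=dict(np.load('pics/w10.npz'))
for u,v in [(147.5,205),(149.5,225)]: print('w10 end +y',np.round(ray(s,u,v,.1),4))
for u,v in [(412.5,205),(410.5,225)]: print('w10 end -y',np.round(ray(s,u,v,.1),4))
t=dict(np.load('pics/w8.npz')); h=cv2.cvtColor(t['pixels'],cv2.COLOR_BGR2HSV)
bl=cv2.inRange(h,(100,130,40),(130,255,255)); og=cv2.inRange(h,(5,130,80),(22,255,255))
for u in (272,285,300):
    b=np.where(bl[:,u])[0]; b=b[b>125]; o=np.where(og[:,u])[0]
    print(u,'orange',o.min(),o.max(),'blue',b.min(),b.max(),'stop face',np.round(ray(t,u,o.max()+.5,.068)[1],4),'rack end +y bottom/top hyp',np.round([ray(t,u,b.min()-.5,z)[1] for z in(.068,.1)],4),'-y',np.round(ray(t,u,b.max()+.5,.1)[1],4))
for f in ('w1','w7'):
    k=dict(np.load(f'pics/{f}.npz')); print(f,np.round(np.array(k['pose'])[:3,3],3))
print(np.round(t['pose'][:3,3],3))
```

```text
w10 end +y [0.6428 0.0963 0.1   ]
w10 end +y [0.6332 0.0965 0.1   ]
w10 end -y [ 0.6433 -0.0239  0.1   ]
w10 end -y [ 0.6336 -0.0243  0.1   ]
272 orange 118 136 blue 138 260 stop face 0.0963 rack end +y bottom/top hyp [0.0954 0.0971] -y -0.0245
285 orange 118 136 blue 138 260 stop face 0.0964 rack end +y bottom/top hyp [0.0954 0.0972] -y -0.0245
300 orange 118 136 blue 138 260 stop face 0.0964 rack end +y bottom/top hyp [0.0954 0.0972] -y -0.0245
w1 [0.643 0.067 0.374]
w7 [0.586 0.066 0.298]
[0.608 0.113 0.381]
```

Rack end and stop face both measure y = 0.096, and the rack is parallel to the fence. I hand in while holding the push.

Run:
```python
from rig import env
print(env.finish_job()); print(env.get_state()['force'])
```

```text
the job is handed in; nothing more can be done
None
the job is handed in; nothing more can be done
```

The job is done and handed in at about 27.4 s, with the diagonal push still held.

- **Block and drawer:** I stood the calibration block upright in the drawer, let go and pushed the handle to the hard stop. Afterwards the drawer front looked flush with the unit. That last push reached about 68 N sideways (82 N in total) at the fingertips before I backed off, which was more than needed but below the 120 N wrist limit.
- **Rack:** I set it on the window with its label side away from the fence and its end pressed against the orange stop. One push on the middle of the label then took it to the fence and held it there. The held force was about 28 N towards the fence and 32 N down, after a brief peak of 34 and 41 N.
- **Last checks:**
  - The rack's end and the stop face both measured y ≈ 0.096 m, within the camera's roughly 2 mm accuracy. The joint itself was hidden from view.
  - The rack's back was parallel to the fence, and the arm stopped dead against it.
  - A colour check for the caps in the top view found nothing, so it neither confirmed nor contradicted this.
- **Bystanders:** I never touched the tip box, bottle or vial, but I did not measure their positions again at the end.

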